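# Put the doming punches back on their stand in order of size

### The job

Stand the four steel doming punches upright on the four rubber pads of the wooden stand, one centred on each pad, in order of size: the smallest on the pad next to the upright brass post, and so on up to the largest on the pad farthest from it. Do not push the red tray of stones about.

Things in the scene. Friction and masses are not known exactly. Their poses are not given: they have to be found in the camera images.
- punch_16: The smallest of four steel doming punches: upright cylinder 16 mm across, straight side 45 mm high (grip there), then a hemispherical top of the same diameter, 53 mm tall in all, 80 g (+-15%). Starts upright and loose on the bench (height 0) between robot and stand. Origin: centre of its flat underside; z up its long axis.
- punch_24: The second smallest of four steel doming punches: upright cylinder 24 mm across, straight side 45 mm high (grip there), then a hemispherical top of the same diameter, 57 mm tall in all, 190 g (+-15%). Starts upright and loose on the bench (height 0) between robot and stand. Origin: centre of its flat underside; z up its long axis.
- punch_32: The second largest of four steel doming punches: upright cylinder 32 mm across, straight side 45 mm high (grip there), then a hemispherical top of the same diameter, 61 mm tall in all, 350 g (+-15%). Starts upright and loose on the bench (height 0) between robot and stand. Origin: centre of its flat underside; z up its long axis.
- punch_40: The largest of four steel doming punches: upright cylinder 40 mm across, straight side 45 mm high (grip there), then a hemispherical top of the same diameter, 65 mm tall in all, 570 g (+-15%). Starts upright and loose on the bench (height 0) between robot and stand. Origin: centre of its flat underside; z up its long axis.
- pad_1: Black rubber disc 58 mm across, 2 mm thick, fixed on the stand (fixed dark wooden block 370 x 80 mm, 18 mm high, place and yaw vary): number 1 of four in a straight row 70 mm apart, counted from the robot's right (-y) to left. Origin: centre of its underside, 18 mm above the bench (its top is at 20 mm). x across the row, away from the robot; y along the row, to the robot's left.
- pad_2: Black rubber disc 58 mm across, 2 mm thick, fixed on the stand (fixed dark wooden block 370 x 80 mm, 18 mm high, place and yaw vary): number 2 of four in a straight row 70 mm apart, counted from the robot's right (-y) to left. Origin: centre of its underside, 18 mm above the bench (its top is at 20 mm). x across the row, away from the robot; y along the row, to the robot's left.
- pad_3: Black rubber disc 58 mm across, 2 mm thick, fixed on the stand (fixed dark wooden block 370 x 80 mm, 18 mm high, place and yaw vary): number 3 of four in a straight row 70 mm apart, counted from the robot's right (-y) to left. Origin: centre of its underside, 18 mm above the bench (its top is at 20 mm). x across the row, away from the robot; y along the row, to the robot's left.
- pad_4: Black rubber disc 58 mm across, 2 mm thick, fixed on the stand (fixed dark wooden block 370 x 80 mm, 18 mm high, place and yaw vary): number 4 of four in a straight row 70 mm apart, counted from the robot's right (-y) to left. Origin: centre of its underside, 18 mm above the bench (its top is at 20 mm). x across the row, away from the robot; y along the row, to the robot's left.
- post: Upright brass knob-headed post, 36 mm high and 20 mm across, fixed on the stand at one end of the row, 65 mm beyond the centre of the end pad; it may be at either end. The other end has only a flat brass disc 20 mm across and 3 mm high. Origin: centre of its underside, on the stand's top.
- tray: Red plastic tray 130 x 180 mm, 20 mm high, holding clear stones, loose on the bench to the robot's right of the work; only to be left alone. Origin: centre of its underside, z up, y along its long side.
Not all that is in view belongs to the job. What is shaped like the punch_24 but blue or green is not meant. What is shaped like the punch_32 but green is not meant.

How it is judged:
By the outcome, as a careful person would: the job done as asked, in the order asked, and still so for the second after the job is handed in, with the robot touching nothing.
It also fails if it takes over 93 s, if anything falls off the work surface, if the arm or the gripper's body presses on something with over 40 N, if the wrist force passes 120 N, or if a joint passes its speed limit or range.

### The arm

A 7-joint arm with a two-finger parallel gripper is mounted at the origin on the work surface. World frame = base frame: x ahead of the robot, y to its left, z up, the work surface at z = 0. Lengths are in m, angles in rad, forces in N, time in s.
With the tool pointing down it reaches from about 0.35 to 0.9 m from the base axis. Payload 8.1 kg.
Tool frame: the origin (TCP) lies at the very end of the fingers, on their centre line; the grasp point (between the pads) lies 19 mm behind it; z points along the fingers, x is the direction in which the jaws open and shut, and the axes are right-handed (so a half turn about z gives the same grasp; the last joint's range is limited). The gripper opens to 92 mm and grips with 3 to 60 N. Pads are 19 mm wide; open, the fingers measure 130 mm over their backs; the gripper's body (75 mm by 190 mm) begins 47 mm behind the grasp point.
Start: joints at [1.084, 0.434, 0.025, 1.573, -0.012, 1.134, -0.075], TCP at [0.234, -0.58, 0.227] pointing down, gripper open.
Joint ranges: [-2.62, 2.62], [-0.44, 2.09], [-1.27, 1.32], [0.08, 2.57], [-1.32, 4.46], [0.12, 2], [-2.74, 2.74]. Speed limits (rad/s): [2.22, 2.22, 3.01, 3.01, 3.14, 3.14, 3.14].

### API

Orientations are given as a rotation vector (axis times angle).
In Python, from cell import status, viewer, arm gives the robot as it stands.
- The arm moves only by the tool jog_arm, never from a script. Its argument "commands" is text: rows parted by semicolons, each of 7 numbers parted by spaces: the closure, from -1 (fully open) to 1 (shut), then the shift along the world's x, y, z normalised to -1 to 1, where 1 is 0.3 m, then the turn, a rotation vector about the world's x, y, z normalised to -1 to 1, where 1 is 2 pi rad. In form: jaw dx dy dz wx wy wz; .... A call has exactly 5 rows; each row shifts and turns the commanded pose from where the row before left it; what a row does not reach is not made up. A row lasts 1/10 s, in which the tool goes at most 50 mm and 8.59 degrees, less where a joint would pass 70% of its speed; a pose out of reach is approached as far as the arm can. A call with a number of a shift or a turn outside -1 to 1 is refused whole. A call with a gripper value outside its range is refused whole. The fingers move at their own pace and stop on an object; "force" is the grip in N (left out, the last holds). Time passes only in rows, so rows that do not move let the fingers close, or fill a call up. It gives the time, the measured TCP pose, the force and the opening at its end, in the units of the state.
- status.observe(): the state, without advancing time (a new reading comes with each control period).
- viewer.get_image(name): name is "side" or "top" or "wrist"; returns a dict with "pixels" (400x640x3 uint8, red, green, blue), "z_map" (400x640 float32, m along the optical axis (not along the pixel's ray), 0 where there is no reading), "camera_matrix" (3x3 intrinsics, pixels), "R" (3x3) and "t" (3): a world point X has camera coordinates R X + t. Camera axes: x right, y down, z forward; pixel columns grow to the right and rows downward; lengths in m; the calibration is good to about 2 mm. A picture is of the moment at which its call begins.
- arm.sign_off(): hands the job in, once; it reports no verdict.
The state is a dict: "clock": time; "joints": joint angles; "dq": joint speeds; "joint_efforts": joint torques, N m; "position": TCP position; "ee_rot": TCP orientation; "force": force on the tool from outside, world axes, zero at the start; "ft_torque": the same for the moment, N m; "width": opening from 0.0 (shut) to 1.0 (fully open).
Only numpy, scipy, OpenCV 4.12 (cv2) and the standard library are available. Lean on these libraries where they do the work, as an engineer would, in place of code of your own. Each camera call takes 0.05 s, during which the arm holds its last target. There are 200 camera calls.

## Working session

There is one attempt and no reset: what is moved stays moved. The work goes in short steps, Python scripts to look and compute and a tool call to move; the robot and the scene stay as the last step left them, time stands still between calls to the robot, and variables do not carry over. Pictures are saved under pics/ and viewed, about 12 in all and at most 16, crops included, and the job is handed in when it is done.

Besides the shell and the picture viewer there is one more tool, called after "Request:" as a command line: name --argument value ..., lists and objects as JSON in quotes. jog_arm: Moves the arm, as the interface text tells. Scaled input: -1 to 1 covers 0.3 m each way for a shift and 2 pi rad each way for a turn. Its arguments: {"type":"object","properties":{"commands":{"type":"string"},"force":{"type":"number"}},"required":["commands"]}

```bash
ls; mkdir -p pics; python3 - <<'E'
from cell import status, viewer, arm
import cv2,pickle
o=status.observe();print(o)
for n in ("top","side"):
    d=viewer.get_image(n);pickle.dump(d,open(f'pics/{n}.pkl','wb'))
    cv2.imwrite(f'pics/{n}0.png',d['pixels'][:,:,::-1]);print(n,d['camera_matrix'],d['R'],d['t'])
E
```

```text
pics
{'clock': 0.0, 'joints': array([ 1.08442197,  0.43523174,  0.02496539,  1.57409444, -0.01163668,
        1.13401426, -0.07514081]), 'dq': array([ 1.25361992e-03, -8.86518483e-04, -1.22351777e-05, -9.46989916e-04,
       -4.24961611e-04,  1.68542623e-04, -4.60250138e-04]), 'joint_efforts': array([-6.45871478e-04, -6.67850733e+01,  9.84454639e-01, -3.14464331e+01,
       -6.06876751e-02,  4.26101417e-02,  1.66374571e-04]), 'position': array([ 0.23378182, -0.57907046,  0.22594047]), 'ee_rot': array([-2.60355254e+00,  1.75671948e+00,  2.17737536e-03]), 'force': array([0.20835395, 0.10613181, 0.53375103]), 'ft_torque': array([ 0.03535538, -0.00700934,  0.00349688]), 'width': 1.0012546740392678}
top [[506.50350225   0.         323.52243426]
 [  0.         506.50350225 192.06490586]
 [  0.           0.           1.        ]] [[ 0.02535519 -0.99935522  0.02542168]
 [-0.99382058 -0.02794739 -0.10742252]
 [ 0.10806373 -0.02254087 -0.99388839]] [-0.1433001   0.55031705  0.9569791 ]
side [[398.99117348   0.         317.74185728]
 [  0.         398.99117348 193.2648117 ]
 [  0.           0.           1.        ]] [[-0.98354033 -0.17954674  0.02028265]
 [-0.11197531  0.51756292 -0.8482866 ]
 [ 0.14180954 -0.83659524 -0.52914881]] [0.52589853 0.16197937 0.65731567]
```

View pics/top0.png

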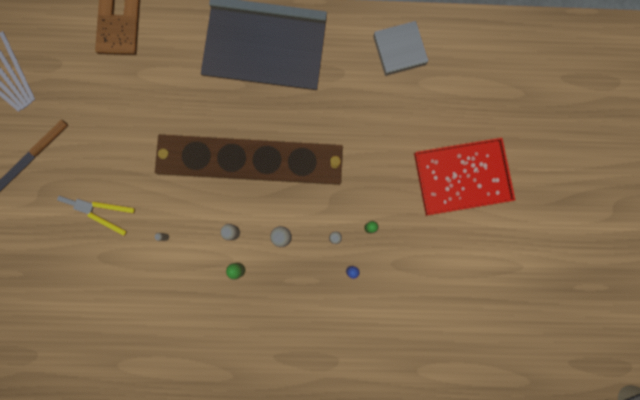

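View pics/side0.png

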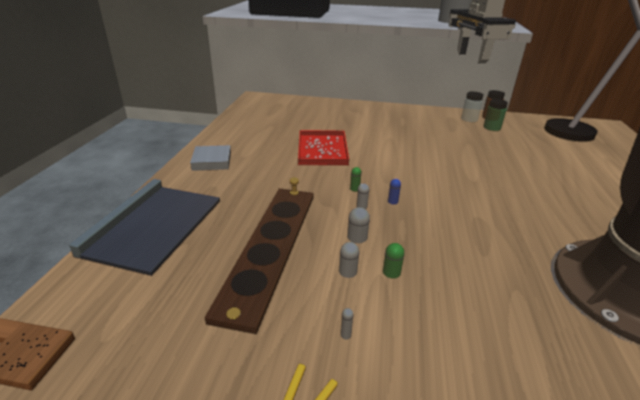

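The top view shows the stand, with pads at about (196,155), (232,157), (267,159) and (302,161). In the side view, the raised post is at the tray end, which is (335,162) in the top view. So pad_1 takes the smallest punch.

Candidates in the top view:
- Grey, wanted: (160,237)=16, (335,238)=24, (230,232)=32, (280,237)=40.
- Decoys: green (372,227), blue (352,272), green (235,271).

```bash
cat > h.py <<'E'
import numpy as np,cv2,pickle
def ray(d,u,v,z):
    K,R,t=d['camera_matrix'],d['R'],d['t']
    c=-R.T@t; r=R.T@np.linalg.solve(K,[u,v,1.]); return c+r*(z-c[2])/r[2]
def cloud(d):
    K,R,t=d['camera_matrix'],d['R'],d['t']
    v,u=np.mgrid[:400,:640]; Z=d['z_map']
    P=np.stack([(u-K[0,2])/K[0,0]*Z,(v-K[1,2])/K[1,1]*Z,Z],-1)
    return (P-t)@R
def proj(d,X):
    p=d['camera_matrix']@(d['R']@np.array(X)+d['t']); return p[:2]/p[2]
def blobs(m,lo=10,hi=1e9):
    n,l,s,c=cv2.connectedComponentsWithStats(m.astype(np.uint8))
    return [(c[i],s[i],l==i) for i in range(1,n) if lo<=s[i][4]<=hi]
E
python3 - <<'E'
from h import *
d=pickle.load(open('pics/top.pkl','rb'));P=cloud(d)
hsv=cv2.cvtColor(d['pixels'],cv2.COLOR_RGB2HSV)
m=(P[...,2]>.035)&(P[...,2]<.075)&(d['z_map']>0)
m[:200]=0
for c,s,b in blobs(m,8):
    (u,v),r=cv2.minEnclosingCircle(np.argwhere(b)[:,::-1].astype(np.float32))
    q=P[b]; g=(d['pixels'][b].mean(0)).astype(int)
    print('obj',c.round(1),s[4],'r_mm',round(r*1.85,1),'ztop',q[:,2].max().round(4),'rgb',g,'ctr',ray(d,*c,.048).round(4)[:2],'cloud',q.mean(0).round(4)[:2])
# sides via colour greyness
m=(hsv[...,1]<60)&(hsv[...,2]>60); m[:215]=0; m[250:]=0;m[:,:140]=0;m[:,400:]=0
for c,s,b in blobs(m): print('grey',c.round(1),s)
m=(hsv[...,2]<55); m[:130]=0;m[190:]=0;m[:,:150]=0;m[:,345:]=0
pts=[]
for c,s,b in blobs(m,200):
    p=ray(d,*c,.02); pts.append(p[:2]); print('pad',c.round(1),s,p.round(4))
m=(hsv[...,0]<35)&(hsv[...,0]>18)&(hsv[...,2]>90)&(hsv[...,1]>120);m[:145]=0;m[175:]=0;m[:,:155]=0;m[:,345:]=0
for c,s,b in blobs(m): print('brass',c.round(1),s,P[b].max(0).round(4),ray(d,*c,.021).round(4))
a=cv2.resize(d['pixels'][130:290,140:390],None,fx=3,fy=3,interpolation=cv2.INTER_CUBIC)
cv2.imwrite('pics/crop1.png',a[:,:,::-1])
E
```

```text
obj [371.7 227. ] 129 r_mm 11.7 ztop 0.0598 rgb [ 67 105  53] ctr [ 0.4878 -0.2219] cloud [ 0.4876 -0.2214]
obj [228.7 232. ] 237 r_mm 16.3 ztop 0.0651 rgb [111 108 101] ctr [0.4711 0.0495] cloud [0.4709 0.0483]
obj [280.2 236.6] 349 r_mm 19.5 ztop 0.0678 rgb [113 111 103] ctr [ 0.4648 -0.0482] cloud [ 0.4646 -0.0488]
obj [159.1 236.8] 68 r_mm 9.1 ztop 0.0553 rgb [106 101  91] ctr [0.4587 0.1796] cloud [0.4587 0.1793]
obj [335.2 237.6] 127 r_mm 11.8 ztop 0.0601 rgb [116 114 106] ctr [ 0.4657 -0.1526] cloud [ 0.4656 -0.1524]
obj [234.1 271.1] 239 r_mm 16.5 ztop 0.0642 rgb [ 66 102  51] ctr [0.3981 0.036 ] cloud [0.3985 0.035 ]
obj [352.9 272.3] 134 r_mm 12.1 ztop 0.0612 rgb [ 66  75 116] ctr [ 0.4014 -0.1875] cloud [ 0.4016 -0.1871]
obj [634.9 393. ] 38 r_mm 11.3 ztop 0.0479 rgb [78 71 57] ctr [ 0.1911 -0.7194] cloud [ 0.1891 -0.7241]
grey [228.6 231.8] [221 224  17  16 205]
grey [280.1 236.4] [271 227  20  20 310]
grey [158.1 236.3] [155 233   8   8  47]
grey [335.  237.3] [330 232  11  12 108]
pad [195.7 155.2] [182 142  28  28 593] [0.6214 0.1258 0.02  ]
pad [231.2 157.3] [218 144  28  28 598] [0.6193 0.0557 0.02  ]
pad [266.5 159.4] [253 146  28  28 601] [ 0.6171 -0.0141  0.02  ]
pad [301.7 161.4] [288 148  28  27 576] [ 0.6152 -0.0839  0.02  ]
brass [162.7 153.3] [158 149  11  10  87] [0.6324 0.1996 1.0139] [0.6232 0.1904 0.021 ]
brass [334.6 161.4] [330 156  11  12 102] [ 0.6291 -0.1063  1.0139] [ 0.617  -0.1492  0.021 ]
```

View pics/crop1.png

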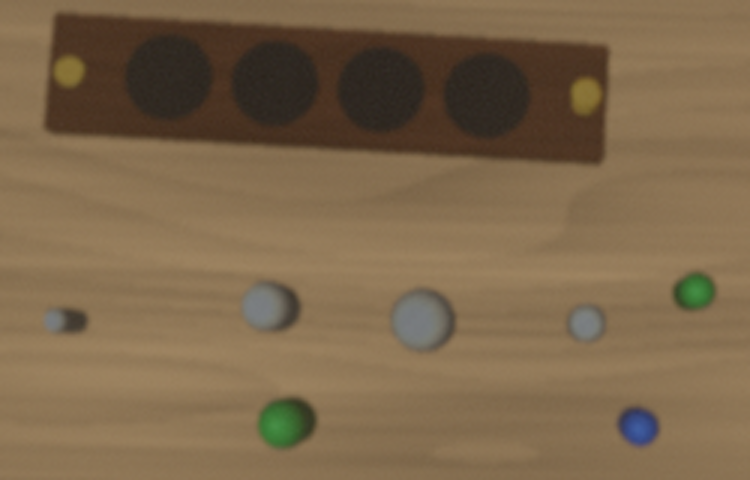

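The choice is confirmed: the four grey punches are the ones to move, and the post is at the -y end. I'll place them with the jaws across the row (world x). First reach is over punch_24.

Request:
jog_arm --commands "-0.3 0.0773 0.1422 0 0 0 0.023; -0.3 0.0773 0.1422 0 0 0 0.023; -0.3 0.0773 0.1422 0 0 0 0.023; -0.3 0.0773 0.1422 0 0 0 0.023; -0.3 0.0773 0.1422 0 0 0 0.023" --force 30

```text
clock: 0.6
position: [0.3504, -0.3643, 0.2266]
ee_rot: [3.059, -0.714, -0.0]
force: [1.1, 0.1, 0.6]
width: 0.664
```

Request:
jog_arm --commands "-0.3 0.0773 0.1422 0 0 0 0.023; -0.3 0.0773 0.1422 0 0 0 0.023; -0.3 0.0773 0.1422 0 0 0 0.023; -0.3 0.0773 0.1422 0 0 0 0; -0.3 0.0773 0.1422 0 0 0 0"

```text
clock: 1.1
position: [0.4663, -0.1513, 0.2267]
ee_rot: [3.141, -0.049, -0.0]
force: [0.8, -0.9, 0.4]
width: 0.656
```

Request:
jog_arm --commands "-0.3 0 0 0 0 0 0; -0.3 0 0 0 0 0 0; -0.3 0 0 0 0 0 0; -0.3 0 0 0 0 0 0; -0.3 0 0 0 0 0 0"

```text
clock: 1.6
position: [0.4653, -0.1542, 0.2267]
ee_rot: [3.141, -0.052, -0.0]
force: [-0.2, 0.1, -0.3]
width: 0.653
```

```bash
cat > w.py <<'E'
from cell import status, viewer
from h import *
import sys
d=viewer.get_image("wrist"); n=sys.argv[1]
cv2.imwrite(f'pics/{n}.png',d['pixels'][:,:,::-1]);pickle.dump(d,open(f'pics/{n}.pkl','wb'))
o=status.observe();print('tcp',o['position'].round(4),o['ee_rot'].round(3),o['width'],o['joints'].round(2))
P=cloud(d);print('cam',(-d['R'].T@d['t']).round(3))
m=(P[...,2]>.036)&(P[...,2]<.09)&(d['z_map']>0)
for c,s,b in blobs(m,100):
    q=P[b];(u,v),r=cv2.minEnclosingCircle(np.argwhere(b)[:,::-1].astype(np.float32))
    k=cv2.boundingRect(b.astype(np.uint8));print(c.round(),s,'ztop',q[:,2].max().round(4),'xr',np.percentile(q[:,0],[1,99]).round(4),'yr',np.percentile(q[:,1],[1,99]).round(4),'ray',ray(d,u,v,.047).round(4)[:2])
E
python3 w.py w1
```

```text
tcp [ 0.4654 -0.154   0.2267] [ 3.141 -0.052 -0.   ] 0.6534087750882224 [ 0.56  0.25 -0.43  1.86  0.12  1.05  0.05]
cam [ 0.468 -0.082  0.385]
[253.   7.] [236   0  33  17 426] ztop 0.0604 xr [0.3874 0.4161] yr [0.0192 0.031 ] ray [0.4017 0.0292]
[321.  85.] [ 303   65   38   40 1179] ztop 0.0664 xr [0.4497 0.4866] yr [-0.0689 -0.0327] ray [ 0.4681 -0.05  ]
[453. 174.] [443 165  20  18 260] ztop 0.0562 xr [0.6057 0.6239] yr [-0.16   -0.1413] ray [ 0.6158 -0.151 ]
[325. 180.] [315 170  21  21 346] ztop 0.0581 xr [0.457  0.4803] yr [-0.1649 -0.1428] ray [ 0.4683 -0.1537]
[272. 210.] [262 199  21  22 347] ztop 0.0582 xr [0.3937 0.4155] yr [-0.1993 -0.1781] ray [ 0.4046 -0.1878]
[345. 234.] [335 224  20  21 328] ztop 0.0577 xr [0.4792 0.5018] yr [-0.2327 -0.2125] ray [ 0.491  -0.2222]
```

View pics/w1.png

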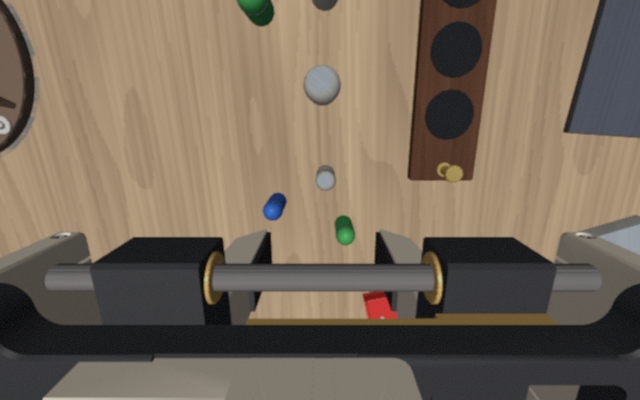

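Wrist view: punch_24 is at (325,180), between the jaws' approach line, with the blue (272,210) and green (345,234) decoys clear of the fingers. The knobbed post at (452,173) confirms the -y end. Going down.

Request:
jog_arm --commands "-0.3 0.004 0 -0.15 0 0 0; -0.3 0 0 -0.15 0 0 0; -0.3 0 0 -0.15 0 0 0; -0.3 0 0 -0.15 0 0 0; -0.3 0 0 -0.04 0 0 0"

```text
clock: 2.15
position: [0.4641, -0.1529, 0.0312]
ee_rot: [-3.14, 0.05, 0.01]
force: [-1.0, -0.4, -0.2]
width: 0.653
```

Request:
jog_arm --commands "-0.3 0 0 -0.04 0 0 0; -0.3 0 0 -0.035 0 0 0; -0.3 0 0 0 0 0 0; 0.7 0 0 0 0 0 0; 0.7 0 0 0 0 0 0"

```text
clock: 2.65
position: [0.4679, -0.1532, 0.0133]
ee_rot: [3.141, -0.049, 0.003]
force: [-0.0, 0.0, -0.3]
width: 0.521
```

Request:
jog_arm --commands "0.9 0 0 0 0 0 0; 0.9 0 0 0 0 0 0; 0.9 0 0 0 0 0 0; 0.9 0 0 0 0 0 0; 0.9 0 0 0 0 0 0"

```text
clock: 3.15
position: [0.4674, -0.153, 0.0125]
ee_rot: [3.141, -0.049, 0.001]
force: [-1.4, 0.4, 5.2]
width: 0.254
```

Punch_24 is gripped (width 0.254, about 23.4 mm). Lifting, then moving over pad_2.

Request:
jog_arm --commands "0.9 0 0 0.05 0 0 0; 0.9 0 0 0.1 0 0 0; 0.9 0 0 0.1 0 0 0; 0.9 0 0 0.05 0 0 0; 0.9 0.1 0.09 0.05 0 0 0"

```text
clock: 3.65
position: [0.4934, -0.1303, 0.1174]
ee_rot: [3.138, -0.06, -0.007]
force: [0.7, -1.2, -1.9]
width: 0.249
```

Request:
jog_arm --commands "0.9 0.1 0.09 0 0 0 0; 0.9 0.1 0.09 0 0 0 0; 0.9 0.1 0.09 0 0 0 0; 0.9 0.06 0.06 0 0 0 0; 0.9 0.043 0.042 0 0 0 0"

```text
clock: 4.15
position: [0.6188, -0.012, 0.1166]
ee_rot: [-3.14, 0.045, 0.001]
force: [-0.0, -0.8, -1.3]
width: 0.254
```

Request:
jog_arm --commands "0.9 0 0 0 0 0 0; 0.9 0 0 0 0 0 0; 0.9 0 0 0 0 0 0; 0.9 0 0 0 0 0 0; 0.9 0 0 0 0 0 0"

```text
clock: 4.65
position: [0.6176, -0.0153, 0.1173]
ee_rot: [3.141, -0.05, -0.0]
force: [-0.9, -0.4, -1.3]
width: 0.25
```

```bash
cat > p.py <<'E'
from cell import status, viewer
from h import *
import sys
o=status.observe();print('tcp',o['position'].round(4),o['ee_rot'].round(3),o['width'].round(3),o['force'].round(1))
n=sys.argv[1]
for c in ('wrist','top'):
    d=viewer.get_image(c);cv2.imwrite(f'pics/{n}_{c}.png',d['pixels'][:,:,::-1]);pickle.dump(d,open(f'pics/{n}_{c}.pkl','wb'))
    hsv=cv2.cvtColor(d['pixels'],cv2.COLOR_RGB2HSV);P=cloud(d)
    m=(hsv[...,2]<75)&(np.abs(P[...,2]-.02)<.012)&(P[...,0]>.55)&(P[...,0]<.69)&(P[...,1]>-.2)&(P[...,1]<.24)&(d['z_map']>0)
    m&=hsv[...,1]<100
    for q,s,b in blobs(m,150):
        if s[2]>1.6*s[3] or s[3]>1.6*s[2]: continue
        print(c,'pad',q.round(1),s,ray(d,*q,.02).round(4)[:2])
    m=(P[...,2]>.03)&(P[...,2]<.2)&(hsv[...,1]<60)&(d['z_map']>0)&(P[...,0]>.35)&(P[...,0]<.7)&(np.abs(P[...,1])<.25)
    for q,s,b in blobs(m,40,4000):
        z=P[b][:,2].max();print(c,'grey',q.round(),s[4],'z',z.round(3),ray(d,*q,z-.01).round(4)[:2])
E
python3 p.py a
```

```text
Traceback (most recent call last):
  File "p.py", line 4, in <module>
    o=status.observe();print('tcp',o['position'].round(4),o['ee_rot'].round(3),o['width'].round(3),o['force'].round(1))
                                                                               ^^^^^^^^^^^^^^^^
AttributeError: 'float' object has no attribute 'round'
```

```bash
sed -i "s/o\['width'\].round(3)/round(o['width'],3)/" p.py; python3 p.py a
```

```text
tcp [ 0.6176 -0.0153  0.1173] [ 3.141 -0.05  -0.   ] 0.25 [-0.9 -0.4 -1.3]
wrist pad [324.2  29.3] [ 287    0   76   66 4145] [0.6238 0.1209]
wrist pad [324.3 118. ] [ 290   83   70   71 3867] [0.6218 0.0551]
wrist pad [324.5 197.8] [ 293  168   64   60 2947] [ 0.6199 -0.0135]
wrist grey [133. 133.] 1941 z 0.062 [0.4812 0.0496]
wrist grey [ 60. 153.] 77 z 0.045 [0.4079 0.0348]
wrist grey [559. 261.] 2686 z 0.2 [0.6941 0.0104]
wrist grey [568. 307.] 1683 z 0.2 [ 0.7    -0.0064]
wrist grey [ 78. 307.] 1664 z 0.2 [ 0.5373 -0.0013]
wrist grey [323. 301.] 1397 z 0.2 [ 0.6187 -0.0015]
wrist grey [545. 392.] 658 z 0.2 [ 0.6988 -0.0425]
top pad [304.2 160.7] [293 148  23  28 476] [ 0.6167 -0.0888]
top grey [159. 237.] 54 z 0.056 [0.4592 0.1812]
```

View pics/a_wrist.png

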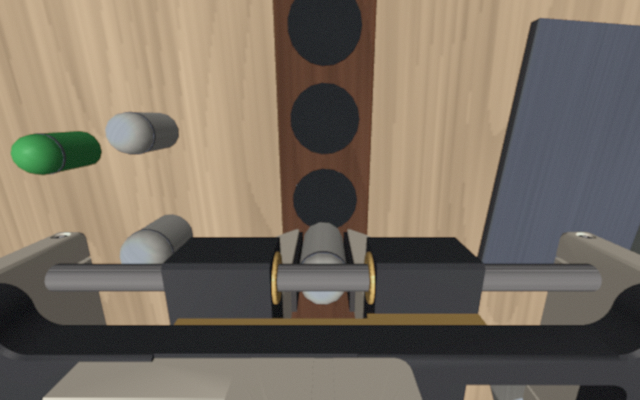

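The wrist view shows punch_24 in the jaws at (323,260) over pad_2, with pad_3 and pad_4 at (324,118) and (324,29). Alignment is within about 1 mm. Lowering.

Request:
jog_arm --commands "0.9 0.004 0.002 -0.1 0 0 0; 0.9 0 0 -0.1 0 0 0; 0.9 0 0 -0.05 0 0 0; 0.9 0 0 -0.02 0 0 0; 0.9 0 0 -0.01 0 0 0"

```text
clock: 5.25
position: [0.6194, -0.0137, 0.0332]
ee_rot: [-3.141, 0.049, 0.0]
force: [-0.7, -0.7, -1.8]
width: 0.25
```

Request:
jog_arm --commands "0.9 0 0 -0.002 0 0 0; 0.9 0 0 -0.002 0 0 0; 0.9 0 0 0 0 0 0; 0.9 0 0 0 0 0 0; 0.9 0 0 0 0 0 0"

```text
clock: 5.75
position: [0.6196, -0.0138, 0.0326]
ee_rot: [3.141, -0.049, 0.001]
force: [-0.5, 0.0, 2.0]
width: 0.252
```

Request:
jog_arm --commands "0.4 0 0 0 0 0 0; -0.3 0 0 0 0 0 0; -0.3 0 0 0 0 0 0; -0.3 0 0 0 0 0 0; -0.3 0 0 0.03 0 0 0"

```text
clock: 6.25
position: [0.6183, -0.0138, 0.0403]
ee_rot: [3.141, -0.048, -0.003]
force: [-0.1, -0.4, 0.0]
width: 0.599
```

Request:
jog_arm --commands "-0.3 0 0 0.12 0 0 0; -0.3 0 0 0.15 0 0 0; -0.3 0 0 0.1 0 0 0; -0.3 -0.106 0.13 0 0 0 0; -0.3 -0.106 0.13 0 0 0 0"

```text
clock: 6.75
position: [0.5566, 0.0638, 0.1538]
ee_rot: [-3.141, 0.054, -0.005]
force: [0.3, 2.2, 0.5]
width: 0.649
```

Request:
jog_arm --commands "-0.3 -0.106 0.13 0 0 0 0; -0.3 -0.106 0.13 0 0 0 0; -0.3 -0.106 0.13 0 0 0 0; -0.3 0 0 0 0 0 0; -0.3 0 0 0 0 0 0"

```text
clock: 7.25
position: [0.4609, 0.181, 0.1529]
ee_rot: [-3.141, 0.044, -0.002]
force: [-0.1, -1.6, 0.2]
width: 0.646
```

```bash
python3 w.py w2
```

```text
tcp [0.4617 0.1797 0.1526] [ 3.141e+00 -4.800e-02  2.000e-03] 0.6526934918448782 [-0.1   0.35 -0.49  1.95  0.21  0.89 -0.72]
cam [0.463 0.253 0.311]
[323. 197.] [315 188  17  19 255] ztop 0.0539 xr [0.4545 0.4693] yr [0.1738 0.1878] ray [0.4623 0.1816]
[338. 310.] [323 300  31  19 472] ztop 0.058 xr [0.4594 0.4894] yr [0.0519 0.065 ] ray [0.4741 0.0547]
[270. 316.] [259 313  23   6 105] ztop 0.0457 xr [0.3902 0.4128] yr [0.0459 0.052 ] ray [0.4033 0.053 ]
```

View pics/w2.png

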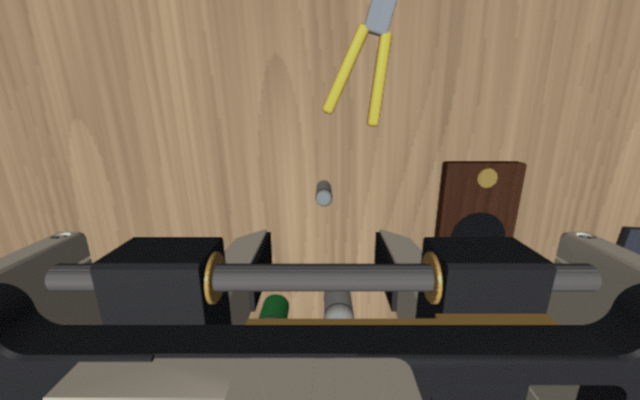

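Punch_16 is at (323,197), nearly on the tool's centre line. The yellow cutters at (375,70) are well clear.

Request:
jog_arm --commands "-0.3 0 0.004 -0.15 0 0 0; -0.3 0 0 -0.15 0 0 0; -0.3 0 0 -0.1 0 0 0; -0.3 0 0 -0.04 0 0 0; -0.3 0 0 -0.03 0 0 0"

```text
clock: 7.8
position: [0.4619, 0.1802, 0.0104]
ee_rot: [3.14, -0.052, -0.001]
force: [0.6, 0.1, 0.2]
width: 0.651
```

Request:
jog_arm --commands "-0.3 0 0 0 0 0 0; 0.9 0 0 0 0 0 0; 0.9 0 0 0 0 0 0; 0.9 0 0 0 0 0 0; 0.9 0 0 0 0 0 0"

```text
clock: 8.3
position: [0.4616, 0.1813, 0.0117]
ee_rot: [-3.141, 0.049, -0.002]
force: [0.2, -0.2, -0.2]
width: 0.353
```

Request:
jog_arm --commands "0.95 0 0 0 0 0 0; 0.95 0 0 0 0 0 0; 0.95 0 0 0 0 0 0; 0.95 0 0 0 0 0 0; 0.95 0 0 0 0 0 0"

```text
clock: 8.8
position: [0.4613, 0.1813, 0.0112]
ee_rot: [-3.141, 0.049, -0.0]
force: [0.1, -0.5, 3.5]
width: 0.167
```

Request:
jog_arm --commands "0.95 0 0 0.05 0 0 0; 0.95 0 0 0.12 0 0 0; 0.95 0 0 0.12 0 0 0; 0.95 0 0 0.06 0 0 0; 0.95 0.0742 -0.1267 0 0 0 0"

```text
clock: 9.3
position: [0.4831, 0.1493, 0.1192]
ee_rot: [-3.136, 0.035, -0.006]
force: [2.8, 0.6, -1.3]
width: 0.164
```

Request:
jog_arm --commands "0.95 0.0742 -0.1267 0 0 0 0; 0.95 0.0742 -0.1267 0 0 0 0; 0.95 0.0742 -0.1267 0 0 0 0; 0.95 0.0742 -0.1267 0 0 0 0; 0.95 0.0742 -0.1267 0 0 0 0"

```text
clock: 9.8
position: [0.5951, -0.0486, 0.1157]
ee_rot: [-3.141, 0.049, 0.001]
force: [0.4, 1.3, -0.9]
width: 0.165
```

Request:
jog_arm --commands "0.95 0.0742 -0.1267 0 0 0 0; 0.95 0 0 0 0 0 0; 0.95 0 0 0 0 0 0; 0.95 0 0 0 0 0 0; 0.95 0 0 0 0 0 0"

```text
clock: 10.3
position: [0.6166, -0.0832, 0.1161]
ee_rot: [-3.141, 0.045, 0.001]
force: [0.0, -0.4, -0.5]
width: 0.167
```

```bash
python3 p.py b
```

```text
tcp [ 0.6166 -0.0832  0.1161] [-3.141e+00  4.500e-02  1.000e-03] 0.167 [ 0.  -0.4 -0.5]
wrist pad [323.7  30.9] [ 286    0   76   69 4307] [0.6218 0.0518]
wrist pad [323.5 120.4] [ 289   85   70   72 2841] [ 0.6197 -0.0145]
wrist pad [323.4 201.5] [ 292  171   64   61 3053] [ 0.6177 -0.0843]
wrist grey [114.  33.] 2614 z 0.063 [0.4812 0.0464]
wrist grey [35. 65.] 110 z 0.046 [0.4078 0.0316]
wrist grey [324. 122.] 1008 z 0.078 [ 0.6199 -0.0151]
wrist grey [133. 172.] 2726 z 0.066 [ 0.4769 -0.0471]
wrist grey [547. 392.] 720 z 0.2 [ 0.6973 -0.1086]
top pad [195.7 155.1] [182 142  28  28 604] [0.6215 0.1257]
top pad [231.2 157.5] [218 144  28  28 609] [0.619  0.0556]
top grey [229. 232.] 216 z 0.064 [0.4716 0.0483]
```

View pics/b_wrist.png

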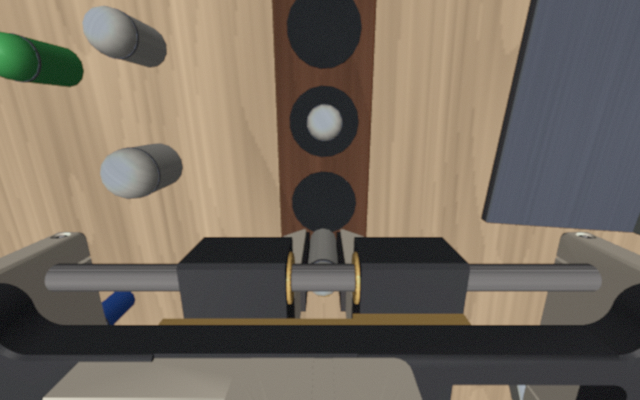

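Punch_24 stands centred on pad_2 at (324,122), and punch_16 is over pad_1. Lowering with a y correction of -1.5 mm.

Request:
jog_arm --commands "0.95 0.002 -0.005 -0.1 0 0 0; 0.95 0 0 -0.1 0 0 0; 0.95 0 0 -0.05 0 0 0; 0.95 0 0 -0.02 0 0 0; 0.95 0 0 -0.01 0 0 0"

```text
clock: 10.9
position: [0.6178, -0.086, 0.0321]
ee_rot: [-3.141, 0.048, -0.0]
force: [0.3, -0.7, -0.4]
width: 0.164
```

Request:
jog_arm --commands "0.95 0 0 -0.002 0 0 0; 0.95 0 0 -0.002 0 0 0; 0.95 0 0 0 0 0 0; 0.95 0 0 0 0 0 0; 0.95 0 0 0 0 0 0"

```text
clock: 11.4
position: [0.6179, -0.0864, 0.0312]
ee_rot: [3.141, -0.049, 0.001]
force: [-0.0, -1.3, 0.5]
width: 0.165
```

Request:
jog_arm --commands "0.95 0 0.004 0.006 0 0 0; 0.95 0 0 -0.004 0 0 0; 0.95 0 0 -0.003 0 0 0; 0.95 0 0 -0.001 0 0 0; 0.95 0 0 0 0 0 0"

```text
clock: 11.9
position: [0.6179, -0.085, 0.0312]
ee_rot: [3.141, -0.048, 0.001]
force: [-2.5, 0.0, 8.8]
width: 0.163
```

Request:
jog_arm --commands "0.5 0 0 0 0 0 0; -0.1 0 0 0 0 0 0; -0.3 0 0 0 0 0 0; -0.3 0 0 0 0 0 0; -0.3 0 0 0.03 0 0 0"

```text
clock: 12.4
position: [0.6167, -0.0852, 0.0383]
ee_rot: [-3.141, 0.049, 0.004]
force: [1.4, -0.5, -0.7]
width: 0.544
```

Request:
jog_arm --commands "-0.2 0 0 0.1 0 0 0; -0.2 0 0 0.15 0 0 0; -0.2 0 0 0.13 0 0 0; -0.2 -0.0961 0.0891 0 0 0 0; -0.2 -0.0961 0.0891 0 0 0 0"

```text
clock: 12.9
position: [0.5607, -0.0316, 0.1553]
ee_rot: [-3.141, 0.052, -0.006]
force: [0.1, 0.3, 0.2]
width: 0.6
```

Request:
jog_arm --commands "-0.15 -0.0961 0.0891 0 0 0 0; -0.15 -0.0961 0.0891 0 0 0 0; -0.15 -0.0961 0.0891 0 0 0 0; -0.15 0 0 0 0 0 0; -0.15 0 0 0 0 0 0"

```text
clock: 13.4
position: [0.4735, 0.0489, 0.1541]
ee_rot: [3.141, -0.046, 0.002]
force: [-0.0, 0.7, 0.4]
width: 0.578
```

```bash
python3 w.py w3
```

```text
tcp [0.4742 0.0482 0.1539] [ 3.141e+00 -4.900e-02  2.000e-03] 0.5740864877719947 [ 0.18  0.32 -0.49  1.99  0.2   0.87 -0.45]
cam [0.476 0.121 0.312]
[323. 196.] [306 178  34  36 953] ztop 0.0621 xr [0.4598 0.4892] yr [0.0363 0.0645] ray [0.4743 0.0501]
[246. 212.] [228 194  37  36 978] ztop 0.0619 xr [0.3882 0.4165] yr [0.023 0.051] ray [0.402  0.0373]
[319. 300.] [301 292  38  19 568] ztop 0.066 xr [0.4504 0.4856] yr [-0.0637 -0.041 ] ray [ 0.468  -0.0541]
```

View pics/w3.png

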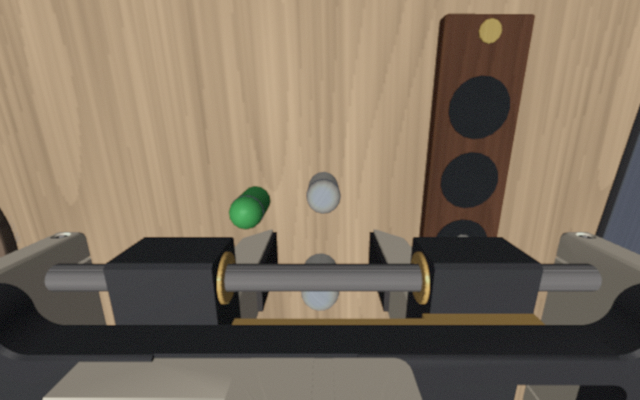

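Punch_32 is at (323,196), centred between the jaws. The green decoy at (246,212) is about 10 mm outside the left finger. Going down.

Request:
jog_arm --commands "-0.15 -0.001 0.003 -0.15 0 0 0; -0.15 0 0 -0.15 0 0 0; -0.15 0 0 -0.1 0 0 0; -0.15 0 0 -0.045 0 0 0; -0.15 0 0 -0.03 0 0 0"

```text
clock: 13.95
position: [0.4735, 0.0483, 0.0092]
ee_rot: [3.141, -0.051, -0.002]
force: [0.3, -0.5, 0.3]
width: 0.573
```

Request:
jog_arm --commands "-0.15 0 0 0 0 0 0; 0.9 0 0 0 0 0 0; 0.9 0 0 0 0 0 0; 0.9 0 0 0 0 0 0; 0.9 0 0 0 0 0 0" --force 40

```text
clock: 14.45
position: [0.4739, 0.0494, 0.0115]
ee_rot: [-3.141, 0.049, -0.003]
force: [0.6, -1.2, 4.6]
width: 0.337
```

Request:
jog_arm --commands "0.9 0 0 0 0 0 0; 0.9 0 0 0 0 0 0; 0.9 0 0 0.03 0 0 0; 0.9 0 0 0.05 0 0 0; 0.9 0 0 0.05 0 0 0"

```text
clock: 14.95
position: [0.4724, 0.0493, 0.0503]
ee_rot: [3.141, -0.048, -0.002]
force: [1.1, -0.3, -3.3]
width: 0.333
```

Request:
jog_arm --commands "0.9 0 0 0.12 0 0 0; 0.9 0 0 0.1 0 0 0; 0.9 0.1 0.005 0 0 0 0; 0.9 0.1 0.005 0 0 0 0; 0.9 0.1 0.005 0 0 0 0"

```text
clock: 15.45
position: [0.5637, 0.0536, 0.1165]
ee_rot: [3.141, -0.049, -0.0]
force: [0.2, 1.0, -4.8]
width: 0.337
```

Request:
jog_arm --commands "0.9 0.1 0.005 0 0 0 0; 0.9 0.0925 0 0 0 0 0; 0.9 0 0 0 0 0 0; 0.9 0 0 0 0 0 0; 0.9 0 0 0 0 0 0"

```text
clock: 15.95
position: [0.6196, 0.0554, 0.1156]
ee_rot: [3.141, -0.048, -0.003]
force: [0.2, -0.1, -4.6]
width: 0.334
```

```bash
python3 p.py c
```

```text
tcp [0.6196 0.0554 0.1156] [ 3.141e+00 -4.800e-02 -3.000e-03] 0.334 [ 0.2 -0.1 -4.6]
wrist pad [324.9 119.1] [ 290   83   70   73 3900] [0.6239 0.125 ]
wrist pad [325.  196.4] [ 293  170   65   55 2639] [0.6222 0.059 ]
wrist grey [145. 316.] 286 z 0.061 [ 0.4615 -0.0371]
wrist grey [549. 392.] 740 z 0.2 [0.7003 0.0305]
top pad [267.2 160.7] [253 146  28  28 442] [ 0.6146 -0.0156]
top pad [301.8 162.1] [288 148  28  28 499] [ 0.6138 -0.0841]
top grey [233. 104.] 46 z 0.2 [0.6788 0.0291]
top grey [265. 157.] 164 z 0.08 [ 0.6133 -0.0154]
top grey [302. 159.] 76 z 0.078 [ 0.6117 -0.0847]
top grey [281. 236.] 282 z 0.071 [ 0.4654 -0.0511]
```

View pics/c_wrist.png

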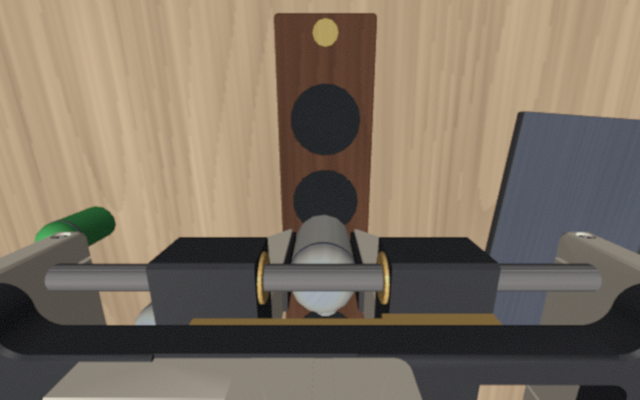

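Punch_32 is held at (323,265) over pad_3. Lowering with x +1.5 mm.

Request:
jog_arm --commands "0.9 0.005 0 -0.1 0 0 0; 0.9 0 0 -0.1 0 0 0; 0.9 0 0 -0.05 0 0 0; 0.9 0 0 -0.018 0 0 0; 0.9 0 0 -0.008 0 0 0"

```text
clock: 16.55
position: [0.6224, 0.0555, 0.0331]
ee_rot: [-3.141, 0.048, 0.0]
force: [0.8, -0.1, -3.2]
width: 0.336
```

Request:
jog_arm --commands "0.9 0 0 -0.002 0 0 0; 0.9 0 0 -0.002 0 0 0; 0.9 0 0 0 0 0 0; 0.9 0 0 0 0 0 0; 0.9 0 0 0 0 0 0"

```text
clock: 17.05
position: [0.6226, 0.0554, 0.0321]
ee_rot: [-3.141, 0.049, -0.001]
force: [0.1, 0.3, -3.6]
width: 0.338
```

Still hanging free (-3.6 N), so lowering in small steps.

Request:
jog_arm --commands "0.9 -0.001 0 -0.001 0 0 0; 0.9 0 0 -0.001 0 0 0; 0.9 0 0 -0.001 0 0 0; 0.9 0 0 0 0 0 0; 0.9 0 0 0 0 0 0"

```text
clock: 17.55
position: [0.6223, 0.0554, 0.0316]
ee_rot: [3.141, -0.049, 0.001]
force: [-2.4, -0.6, 5.7]
width: 0.336
```

Request:
jog_arm --commands "0.2 0 0 0 0 0 0; -0.3 0 0 0 0 0 0; -0.3 0 0 0 0 0 0; -0.3 0 0 0 0 0 0; -0.4 0 0 0.03 0 0 0"

```text
clock: 18.05
position: [0.6213, 0.0552, 0.039]
ee_rot: [3.141, -0.049, -0.003]
force: [-0.2, -1.2, -0.1]
width: 0.674
```

Request:
jog_arm --commands "-0.5 0 0 0.12 0 0 0; -0.5 0 0 0.15 0 0 0; -0.5 0 0 0.1 0 0 0; -0.5 -0.1033 -0.07 0 0 0 0; -0.5 -0.1033 -0.07 0 0 0 0"

```text
clock: 18.55
position: [0.5606, 0.0139, 0.1526]
ee_rot: [-3.141, 0.047, -0.005]
force: [-0.1, -0.3, -0.8]
width: 0.755
```

Request:
jog_arm --commands "-0.5 -0.1033 -0.07 0 0 0 0; -0.5 -0.1033 -0.07 0 0 0 0; -0.5 -0.1033 -0.07 0 0 0 0; -0.5 0 0 0 0 0 0; -0.5 0 0 0 0 0 0"

```text
clock: 19.05
position: [0.4672, -0.0502, 0.1517]
ee_rot: [3.141, -0.051, 0.002]
force: [0.1, 0.4, 0.3]
width: 0.749
```

```bash
python3 w.py w4
```

```text
tcp [ 0.4681 -0.0494  0.1517] [-3.141e+00  4.900e-02 -3.000e-03] 0.7512655207841296 [ 0.38  0.32 -0.48  2.    0.19  0.86 -0.24]
cam [0.47  0.022 0.31 ]
[515.  66.] [ 481   41   68   49 2429] ztop 0.0829 xr [0.6064 0.6323] yr [0.0393 0.0691] ray [0.6284 0.0557]
[241. 102.] [ 221   83   40   40 1244] ztop 0.0628 xr [0.3885 0.4165] yr [0.0203 0.0495] ray [0.4016 0.0351]
[499. 155.] [ 474  140   50   32 1203] ztop 0.0784 xr [0.6077 0.6271] yr [-0.0264 -0.0036] ray [ 0.6243 -0.0153]
[323. 196.] [ 302  174   43   45 1504] ztop 0.0668 xr [0.4501 0.4864] yr [-0.0657 -0.0302] ray [ 0.468  -0.0486]
[484. 229.] [469 218  35  19 426] ztop 0.0723 xr [0.6099 0.6231] yr [-0.0903 -0.0779] ray [ 0.6217 -0.087 ]
[265. 317.] [255 312  23  13 151] ztop 0.0524 xr [0.3934 0.4144] yr [-0.1844 -0.1773] ray [ 0.4049 -0.1806]
```

View pics/w4.png

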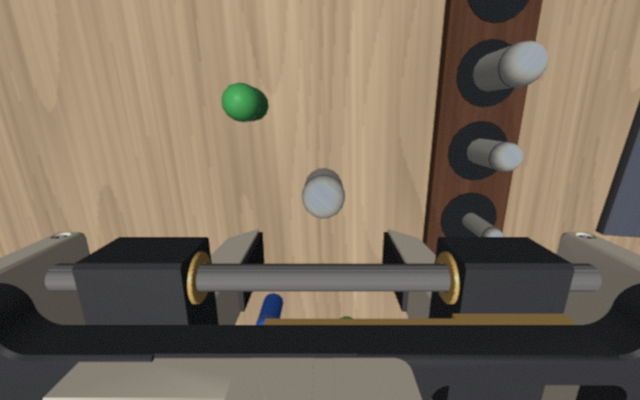

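The three placed punches stand upright on their pads, at (515,66), (499,155) and (484,229). Punch_40 at (323,196) is centred in the jaws. Descending.

Request:
jog_arm --commands "-0.5 0 0.001 -0.15 0 0 0; -0.5 0 0 -0.15 0 0 0; -0.5 0 0 -0.1 0 0 0; -0.5 0 0 -0.04 0 0 0; -0.5 0 0 -0.027 0 0 0"

```text
clock: 19.6
position: [0.4678, -0.0484, 0.0101]
ee_rot: [-3.141, 0.047, 0.001]
force: [-0.5, -0.8, 0.6]
width: 0.751
```

Request:
jog_arm --commands "-0.5 0 0 0 0 0 0; 0.8 0 0 0 0 0 0; 0.8 0 0 0 0 0 0; 0.8 0 0 0 0 0 0; 0.8 0 0 0 0 0 0" --force 55

```text
clock: 20.1
position: [0.4676, -0.0495, 0.0114]
ee_rot: [3.141, -0.049, 0.002]
force: [-0.4, -0.3, 0.0]
width: 0.45
```

Request:
jog_arm --commands "0.8 0 0 0 0 0 0; 0.8 0 0 0 0 0 0; 0.8 0 0 0.03 0 0 0; 0.8 0 0 0.05 0 0 0; 0.8 0 0 0.05 0 0 0"

```text
clock: 20.6
position: [0.4662, -0.0493, 0.0501]
ee_rot: [-3.141, 0.048, 0.003]
force: [0.1, -0.9, -5.3]
width: 0.419
```

Request:
jog_arm --commands "0.8 0 0 0.1 0 0 0; 0.8 0 0 0.12 0 0 0; 0.8 0.1042 0.116 0.05 0 0 0; 0.8 0.1042 0.116 0 0 0 0; 0.8 0.1042 0.116 0 0 0 0"

```text
clock: 21.1
position: [0.5617, 0.0556, 0.1317]
ee_rot: [3.141, -0.051, 0.001]
force: [0.7, -0.2, -5.2]
width: 0.423
```

Request:
jog_arm --commands "0.8 0.1042 0.116 0 0 0 0; 0.8 0.1042 0.116 0 0 0 0; 0.8 0 0 0 0 0 0; 0.8 0 0 0 0 0 0; 0.8 0 0 0 0 0 0"

```text
clock: 21.6
position: [0.6224, 0.1233, 0.1301]
ee_rot: [3.14, -0.05, -0.003]
force: [0.3, -0.9, -5.9]
width: 0.421
```

```bash
python3 p.py d
```

```text
tcp [0.6224 0.1233 0.1301] [ 3.14e+00 -5.00e-02 -3.00e-03] 0.421 [ 0.3 -0.9 -5.9]
wrist pad [324.1 190. ] [ 294  165   61   51 2400] [0.6243 0.1291]
wrist grey [ 80. 245.] 341 z 0.2 [0.5367 0.1538]
wrist grey [ 98. 308.] 285 z 0.2 [0.537  0.1278]
wrist grey [322. 303.] 2686 z 0.2 [0.6231 0.1271]
top pad [200.1 155.9] [190 141  21  29 394] [0.6202 0.1171]
top pad [233.6 160.1] [217 144  29  28 330] [0.6139 0.0507]
top pad [267.4 160.6] [253 146  28  28 426] [ 0.6148 -0.0159]
top pad [301.7 162. ] [288 148  28  28 501] [ 0.614  -0.0841]
top grey [192. 145.] 57 z 0.165 [0.6159 0.1023]
top grey [228. 154.] 287 z 0.085 [0.6151 0.0525]
top grey [265. 157.] 160 z 0.079 [ 0.6135 -0.0153]
top grey [302. 159.] 74 z 0.077 [ 0.6121 -0.0846]
```

View pics/d_wrist.png

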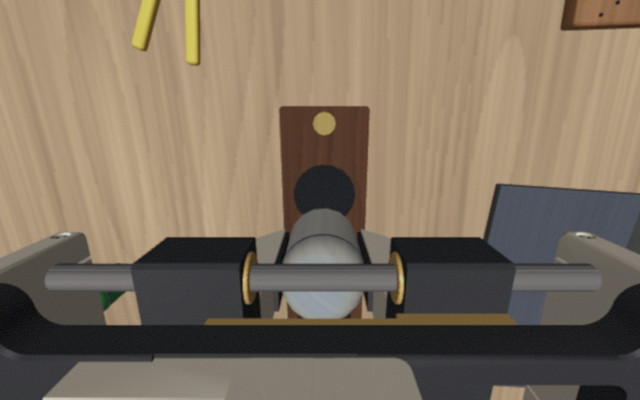

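Punch_40 is held at (322,270) over pad_4, with the flat disc at (324,123) beyond. Lowering.

Request:
jog_arm --commands "0.8 0.004 0.003 -0.12 0 0 0; 0.8 0 0 -0.11 0 0 0; 0.8 0 0 -0.06 0 0 0; 0.8 0 0 -0.02 0 0 0; 0.8 0 0 -0.01 0 0 0"

```text
clock: 22.2
position: [0.6245, 0.1248, 0.0347]
ee_rot: [3.141, -0.05, -0.001]
force: [-1.0, 0.5, -4.4]
width: 0.417
```

Request:
jog_arm --commands "0.8 0 0 -0.003 0 0 0; 0.8 0 0 -0.002 0 0 0; 0.8 0 0 0 0 0 0; 0.8 0 0 0 0 0 0; 0.8 0 0 0 0 0 0"

```text
clock: 22.7
position: [0.6249, 0.1256, 0.0337]
ee_rot: [-3.141, 0.049, -0.001]
force: [0.3, 0.1, -5.4]
width: 0.42
```

Request:
jog_arm --commands "0.8 -0.003 -0.001 -0.003 0 0 0; 0.8 0 0 -0.001 0 0 0; 0.8 0 0 -0.001 0 0 0; 0.8 0 0 0 0 0 0; 0.8 0 0 0 0 0 0"

```text
clock: 23.2
position: [0.6238, 0.1253, 0.0317]
ee_rot: [3.141, -0.049, 0.0]
force: [-0.3, -0.4, -5.2]
width: 0.424
```

Request:
jog_arm --commands "0.8 0 0 -0.001 0 0 0; 0.8 0 0 -0.001 0 0 0; 0.8 0 0 -0.001 0 0 0; 0.8 0 0 0 0 0 0; 0.8 0 0 0 0 0 0"

```text
clock: 23.7
position: [0.6238, 0.1254, 0.0314]
ee_rot: [3.141, -0.049, 0.001]
force: [-4.0, -1.4, 5.6]
width: 0.42
```

Contact made. Releasing, lifting and backing away toward the robot for a clear view.

Request:
jog_arm --commands "-0.1 0 0 0 0 0 0; -0.4 0 0 0 0 0 0; -0.4 0 0 0 0 0 0; -0.4 0 0 0 0 0 0; -0.4 0 0 0.03 0 0 0"

```text
clock: 24.2
position: [0.623, 0.125, 0.039]
ee_rot: [3.141, -0.049, -0.003]
force: [-0.1, -0.1, 0.6]
width: 0.696
```

Request:
jog_arm --commands "-0.4 0 0 0.12 0 0 0; -0.4 0 0 0.15 0 0 0; -0.4 0 0 0.15 0 0 0; -0.4 0 0 0.15 0 0 0; -0.4 -0.13 0 0 0 0 0"

```text
clock: 24.7
position: [0.5916, 0.1266, 0.2184]
ee_rot: [-3.136, 0.053, -0.022]
force: [-0.4, 1.2, -0.6]
width: 0.704
```

Request:
jog_arm --commands "-0.4 -0.13 -0.05 0 0 0 0; -0.4 -0.13 -0.05 0 0 0 0; -0.4 -0.13 -0.05 0 0 0 0; -0.4 -0.13 -0.05 0 0 0 0; -0.4 -0.13 -0.05 0 0 0 0"

```text
clock: 25.2
position: [0.3883, 0.0499, 0.2113]
ee_rot: [3.141, -0.048, 0.001]
force: [0.8, -0.7, 1.5]
width: 0.7
```

```bash
python3 - <<'E'
from cell import status,viewer
from h import *
d=viewer.get_image('top');s=viewer.get_image('side');P=cloud(d)
old=pickle.load(open('pics/top.pkl','rb'))
from cell import status
print(status.observe()['position'])
m=(P[...,2]>.055)&(P[...,2]<.1)&(d['z_map']>0);m[190:]=0;m[:130]=0
pads=[(231.2,157.3),(195.7,155.2),(266.5,159.4),(301.7,161.4)]
for q,st,b in blobs(m,15):
    (u,v),r=cv2.minEnclosingCircle(np.argwhere(b)[:,::-1].astype(np.float32))
    c=ray(d,u,v,.067)[:2]; p=min((ray(old,*x,.02)[:2] for x in pads),key=lambda p:np.hypot(*(p-c)))
    print(st[4],r,'top z',P[b][:,2].max().round(4),c.round(4),'off mm',((c-p)*1000).round(1))
for n,x in(('new',d),('old',old)):
    h=cv2.cvtColor(x['pixels'],cv2.COLOR_RGB2HSV);k=(h[...,1]>170)&((h[...,0]<8)|(h[...,0]>172))&(h[...,2]>80)
    print(n,'tray',[(c.round(1),z[4]) for c,z,_ in blobs(k,500)])
a=np.vstack([cv2.resize(d['pixels'][100:300,100:540],(640,291)),cv2.resize(s['pixels'][140:340,170:500],(480,291))[:, :640] if 0 else cv2.copyMakeBorder(cv2.resize(s['pixels'][140:340,170:500],(480,291)),0,0,0,160,cv2.BORDER_CONSTANT)])
cv2.imwrite('pics/end.png',a[:,:,::-1])
E
```

```text
[0.384855   0.04820015 0.2108244 ]
386 11.319722175598145 top z 0.0876 [0.6197 0.1254] off mm [-1.6 -0.3]
237 8.984145164489746 top z 0.0831 [0.6183 0.056 ] off mm [-1.   0.3]
134 6.522706508636475 top z 0.0809 [ 0.6161 -0.0142] off mm [-1.  -0.1]
57 4.272101879119873 top z 0.0748 [ 0.6137 -0.0844] off mm [-1.4 -0.5]
new tray [(array([464.4, 176.2]), np.int32(4968))]
old tray [(array([464.4, 176.3]), np.int32(5021))]
```

View pics/end.png

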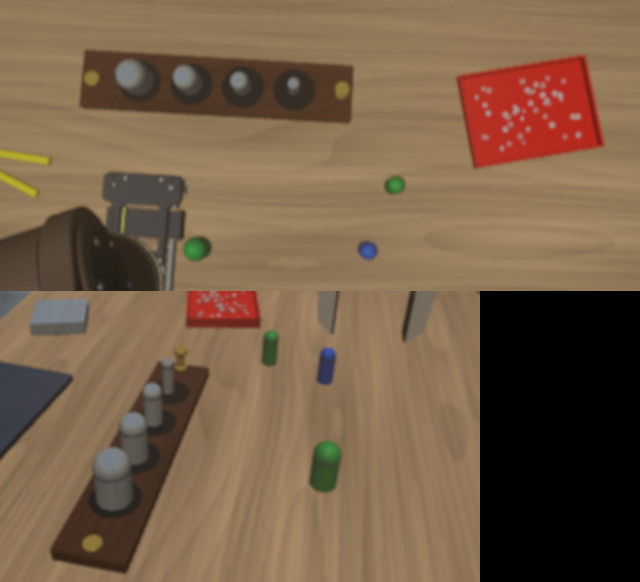

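The view shows all four punches upright on the pads, from the smallest beside the post (top-left part, (293,86)) to the largest at (132,76). The decoys and tray have not moved. Handing in.

```bash
python3 -c "
from cell import arm
print(arm.sign_off())"
```

```text
the job is handed in; nothing more can be done
None
```

I stood all four punches upright on the stand in size order, smallest beside the brass post: 16 mm on pad_1, 24 mm on pad_2, 32 mm on pad_3 and 40 mm on pad_4. I handed the job in at about 25 s of robot time, with the gripper clear of everything.

- **Centring:** the last top-camera check put every punch within about 1.7 mm of its pad centre. The top and wrist cameras disagreed by about 2.5 mm in x, close to the stated calibration error.
- **Surroundings:** the tray's position in the image changed by no more than 0.1 pixel. The blue and green decoys stand where they were.
- **Forces:** the highest tool force reported at the end of any move was about 9 N.

No check failed.

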